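# Crack open a stuck dry box and hold it ajar

## Task

I need to drop a fresh humidity card into the dry box, but its lid is latched and has stuck to its seal. Turn the latch on its front counter-clockwise past its click into its open position, then break the lid free and finish while still holding it, steady and only a crack open, its front edge 2 to 4 cm up; never open it beyond 5 cm, or the dry air is lost. Leave the things lying around the box alone.

Things in the scene. Friction and masses are not known exactly. Their poses are not given: they have to be found in the camera images.
- dry_box: Low dry box, grey, 124 x 156 mm, aluminium lid with a clear window at the back, on a heavy steel plate; it does not move. Origin: on the bench under its middle; +x from the latch side (front) to the hinge side, +z up. Lid top 82 mm above the bench, lid from x -68 to +64 mm, 164 mm wide. Mind the lamp head hanging left of it: world x 0.43-0.54, y 0.20-0.31, z 0.51-0.56 m.
- latch (a joint): Cam latch in front of the box, on an upright axis at box x -84, y 0 mm. 0 = locked: cam and wing point to +x, over the lid edge. Grows counter-clockwise seen from above; end stop 1.40 rad = open. Inside, a lobe must push past a sprung ball: resistance from 0.2 rad on, at most 0.16 N m; beyond 0.7 rad it snaps on by itself to about 1.2. The cam blocks the lid below 1.12 rad.
- latch_grip (a point): Middle of the black wing that turns the latch, on its axis, 110 mm above the bench. The wing is an upright bar 40 mm long, 12 mm thick, 28 mm tall (94 to 122 mm above the bench); the point's x axis runs along its length and turns with it. Under it lie only the steel cam (11 mm wide, reaching 29.5 mm from the axis, top at 89 mm) and the lid edge.
- lid (a joint): Lid angle about its hinge (line along box y at box x +68 mm, 76 mm above the bench). 0 = shut; 0.15 rad = front edge 20 mm up, 0.30 rad = 40 mm. A seal grips it: the upward pull needed at the handle rises to about 16 N near 0.045 rad, then lets go suddenly, leaving only the lid's weight, 2 to 4 N at the handle. Let go, it falls back onto the seal (0.08 rad).
- box_lid: The hinged aluminium lid with its handle, about 0.4 kg. Origin on the hinge line at the box's back edge, mid width; axes as the box's when shut.
- lid_handle (a point): Steel bow handle on the lid; this point is the middle of its round bar, 10 mm thick, 76 mm between its posts, along the point's y axis (the box's y). Lid shut: bar at box x -28 mm, 116 mm above the bench, 29 mm clear above the lid; 96 mm in front of and 40 mm above the hinge line, about which it swings with the lid.
- lid_front (a point): Middle of the lid's front edge, 136 mm from the hinge line; 76 mm above the bench when the lid is shut.
- usb_stick: Black memory stick 16 x 50 x 7 mm lying to the right of the box; origin under its middle. To be left alone.
- flux_tin: Round tin, 50 mm across, 22 mm high, standing to the left of the box; origin under its middle. To be left alone.
- tweezers: Steel tweezers 13 x 118 x 9 mm lying to the left of the box; origin under their middle. To be left alone.

How it is judged:
On the way, in this order (a step that is already met when the one before it is completed fails the run):
1. the latch has clicked over, clear of the lid (beyond 1.15 rad), while the lid is still shut (value of joint latch above 1.15 rad and value of joint lid below 0.05 rad), for 0.2 s.
2. the lid has broken free of its seal (value of joint lid above 0.12 rad), for 0.2 s.
At the end, for the whole second after the job is handed in: The gripper still holds the lid (finger force on it above 1 N), steady (below 0.1 rad/s), its front edge about 2 to 4 cm up (lid joint between 0.135 and 0.315 rad), with the latch open, clear of the lid (above 1.15 rad) (value of joint lid between 0.135 and 0.315 rad and velocity of joint lid between -0.1 and 0.1 rad/s and value of joint latch above 1.15 rad and contact force between the fingers and box_lid above 1 N); the arm keeps its last pose, push and grip.
It fails at once if the lid is opened beyond 5 cm at its front edge (value of joint lid above 0.39 rad).
It fails at once if the memory stick is pushed away (distance of usb_stick from where it was at the start of the episode above 0.02 m).
It fails at once if the flux tin is pushed away (distance of flux_tin from where it was at the start of the episode above 0.02 m).
It fails at once if the tweezers are pushed away (distance of tweezers from where it was at the start of the episode above 0.02 m).
It also fails if it takes over 48 s, if anything falls off the work surface, if the arm or the gripper's body presses on something with over 40 N, if the wrist force passes 120 N, or if a joint passes its speed limit or range.

## Robot

A 6-joint arm with a two-finger parallel gripper is mounted at the origin on a cart in front of the work surface, level with it; the furniture and walls round the work are solid. World frame = base frame: x ahead of the robot, y to its left, z up, the work surface at z = 0. Lengths are in m, angles in rad, forces in N, time in s.
With the tool pointing down it reaches from about 0.35 to 0.85 m from the base axis. Payload 8.1 kg.
Tool frame: the origin (TCP) lies on the mounting face of the last link; the fingertips stand 186 mm ahead of it and the grasp point (between the pads) lies 167 mm ahead of it; z points along the fingers, y is the line along which they close (so a half turn about z gives the same grasp; the last joint's range is limited). The gripper opens to 93 mm and grips with 3 to 60 N. Pads are 15 mm wide; open, the fingers measure 128 mm over their backs; the gripper's body (75 mm by 188 mm) begins 65 mm behind the grasp point.
Start: joints at [1.045, 0.13, 1.488, -0, 1.523, -0.085], TCP at [0.256, 0.543, 0.405] pointing down, gripper open.
Joint ranges: [-2.96, 2.96], [-0.89, 2.26], [0.02, 2.5], [-1.34, 4.48], [0, 2.73], [-2.66, 2.66]. Speed limits (rad/s): [2.39, 2.39, 2.79, 3.14, 3.14, 3.14].

## Interface

Orientations are given as a rotation vector (axis times angle).
In Python, from plant import * gives the robot as it stands. The module is installed in compiled form; this text tells all that it offers.
- The arm moves only by the tool arm_command, never from a script. Its argument "increments" is a list of rows, each a list of 6 numbers: the shift along the tool's x, y, z in units of 0.2 m (1.0 is 0.2 m), then the turn, a rotation vector about the tool's x, y, z in units of pi rad (1.0 is pi rad). A call has exactly 5 rows; each row is the pose to reach, as a shift and turn from the pose commanded when the call began, along the tool's axes at that moment, turning the shorter way round; what a row does not reach only later rows make up. A row lasts 1/8 s, in which the tool goes at most 62.5 mm and 10.7 degrees, less where a joint would pass 70% of its speed; a pose out of reach is approached as far as the arm can. A call with a number of a shift or a turn outside -1 to 1 is refused whole. A call with a gripper value outside its range is refused whole. "fingers" is the closure, from -1 (fully open) to 1 (shut), set as the call begins (left out, the last holds). The fingers move at their own pace and stop on an object; "force" is the grip in N (left out, the last holds). Time passes only in rows, so rows that repeat a pose let the fingers close, or fill a call up. It gives the time, the measured TCP pose, the force, the opening and the grip force at its end, in the units of the state.
- read_state(): the state, without advancing time (a new reading comes with each control period).
- read_camera(name): name is "scene" or "top" or "wrist"; returns a dict with "image" (420x560x3 uint8, red, green, blue), "fx", "fy", "cx", "cy" (pixels), "T" (4x4, takes a point from camera to world coordinates). Camera axes: x right, y down, z forward; pixel columns grow to the right and rows downward; lengths in m; the calibration is good to about 2 mm. A picture is of the moment at which its call begins. There is no depth.
- close_job(): hands the job in; it is judged then, once.
The state is a dict: "t": time; "q": joint angles; "dq": joint speeds; "joint_torque": joint torques, N m; "tool_pos": TCP position; "orientation": TCP orientation; "force": force on the tool from outside, world axes, zero at the start; "wrist_torque": the same for the moment, N m; "opening": finger opening in m; "gripper_force": force on a finger pad.
Only numpy, scipy, OpenCV 4.12 (cv2) and the standard library are available. Lean on these libraries where they do the work, as an engineer would, in place of code of your own. Each camera call takes 0.05 s, during which the arm holds its last target. There are 200 camera calls.

## Working session

There is one attempt and no reset: what is moved stays moved. The work goes in short steps, Python scripts to look and compute and a tool call to move; the robot and the scene stay as the last step left them, time stands still between calls to the robot, and variables do not carry over. Pictures are saved under pics/ and viewed, at most 10 in all, crops included, and the job is handed in when it is done.

Besides the shell and the picture viewer there is one more tool, called after "Emit:" by a JSON object that holds its "api" and its "payload". arm_command: Moves the arm, as the interface text tells. Shifts and turns lie within -1 to 1; 1 stands for 0.2 m of shift or pi rad of turn. Its arguments: {"type":"object","properties":{"increments":{"type":"array","items":{"type":"array","items":{"type":"number","minimum":-1,"maximum":1}}},"fingers":{"type":"number"},"force":{"type":"number"}},"required":["increments"]}

```bash
mkdir -p pics
python3 - <<'E'
from plant import *
import cv2,numpy as np
s=read_state();print({k:np.round(v,3).tolist() for k,v in s.items()})
ims=[]
for n in("top","scene"):
    c=read_camera(n);cv2.imwrite(f"pics/{n}0.png",c["image"][:,:,::-1]);print(n,c["fx"],c["fy"],c["cx"],c["cy"],np.round(c["T"],4).tolist())
E
```

```text
{'t': 0.0, 'q': [1.045, 0.131, 1.489, -0.0, 1.523, -0.085], 'dq': [-0.001, 0.001, -0.002, -0.001, -0.001, 0.001], 'joint_torque': [0.0, -55.983, -49.177, 0.077, 0.035, -0.0], 'tool_pos': [0.256, 0.542, 0.404], 'orientation': [-0.687, -3.065, 0.003], 'force': [0.42, -0.671, -0.549], 'wrist_torque': [-0.009, -0.042, -0.011], 'gripper_force': 0.0, 'opening': 0.093}
top 461.16082489915885 461.16082489915885 276.5988444521665 214.17114810401353 [[-0.0023, -0.9987, 0.0509, 0.4787], [-0.9996, 0.0037, 0.0278, -0.0132], [-0.0279, -0.0508, -0.9983, 1.0793], [0.0, 0.0, 0.0, 1.0]]
scene 460.69924666080095 460.69924666080095 284.02543778032543 211.18718321358634 [[-0.7732, -0.3472, 0.5306, 0.0685], [-0.6339, 0.4026, -0.6604, 0.5513], [0.0157, -0.847, -0.5314, 0.5539], [0.0, 0.0, 0.0, 1.0]]
```

View pics/top0.png

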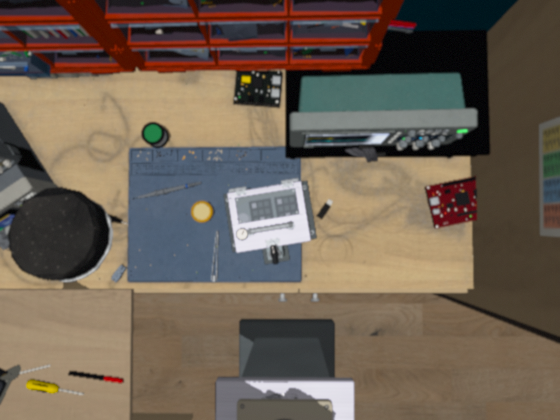

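View pics/scene0.png

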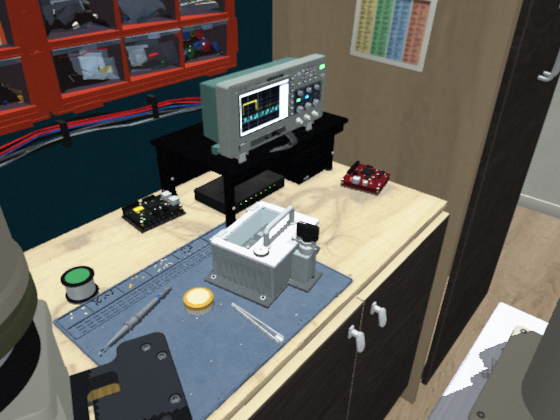

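The top view shows the box lid around (270,215), its handle around (265,231) and the latch around (275,254). The tin is at (202,212), the tweezers at (214,256) and the stick at (325,209). I'll enlarge both views.

Run:
```python
import cv2
a=cv2.imread("pics/top0.png")[170:280,200:340];b=cv2.imread("pics/scene0.png")[190:310,195:335]
cv2.imwrite("pics/topc.png",cv2.resize(a,None,fx=5,fy=5,interpolation=cv2.INTER_CUBIC))
cv2.imwrite("pics/scenec.png",cv2.resize(b,None,fx=5,fy=5,interpolation=cv2.INTER_CUBIC))
```

```text
(no output)
```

View pics/topc.png

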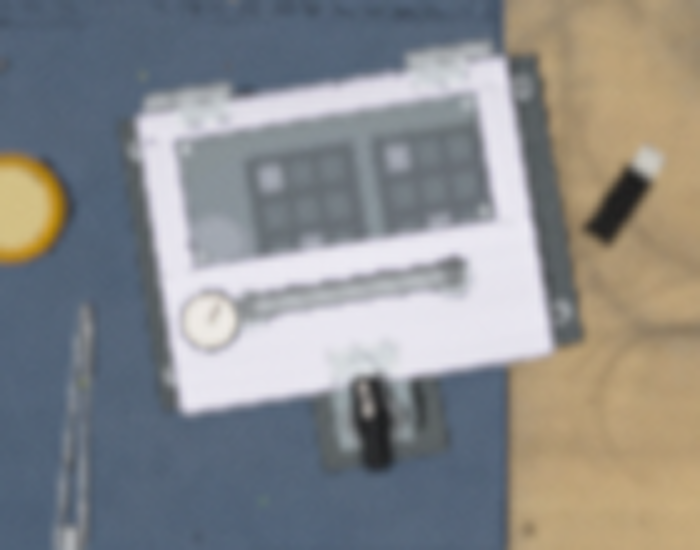

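View pics/scenec.png

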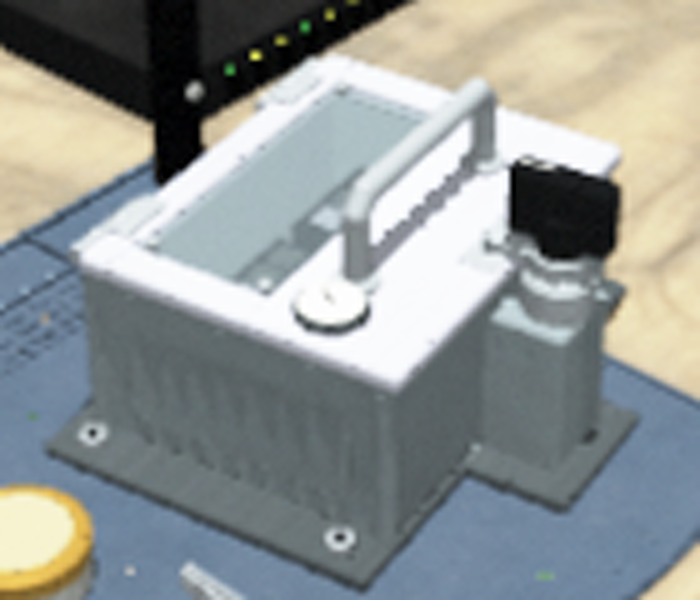

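The top crop shows the lid corners at front-left (182,413), front-right (552,353), back-left (137,117) and back-right (505,57). The wing runs from about (366,378) to (377,468), and the handle bar lies along y≈290. In the scene crop the handle bar ends are about (358,195) and (480,92), and the wing's top edge runs from (515,165) to (615,185).

```bash
cat > h.py <<'E'
from plant import *
import cv2,numpy as np
from scipy.optimize import least_squares
from scipy.spatial.transform import Rotation as R
TOP=(461.16,276.6,214.17,np.array([[-0.0023,-0.9987,0.0509,0.4787],[-0.9996,0.0037,0.0278,-0.0132],[-0.0279,-0.0508,-0.9983,1.0793],[0,0,0,1]]))
SC=(460.7,284.03,211.19,np.array([[-0.7732,-0.3472,0.5306,0.0685],[-0.6339,0.4026,-0.6604,0.5513],[0.0157,-0.847,-0.5314,0.5539],[0,0,0,1]]))
def proj(c,P):
    f,cx,cy,T=c;p=(np.asarray(P)-T[:3,3])@T[:3,:3];return p[:,:2]/p[:,2:]*f+[cx,cy]
def box(v,P):
    P=np.asarray(P,float);c,s=np.cos(v[2]),np.sin(v[2]);return np.c_[v[0]+c*P[:,0]-s*P[:,1],v[1]+s*P[:,0]+c*P[:,1],P[:,2]]
E
python3 - <<'E'
from h import *
B=[[-.068,.082,.082],[-.068,-.082,.082],[.064,.082,.082],[.064,-.082,.082]]
pt=np.array([[182,413],[552,353],[137,117],[505,57]])/5+[200,170]
# scene: lid front-left, back-left, handle ends(top of bar), front-right hidden, wing top mid
Bs=[[-.068,.082,.082],[.064,.082,.082],[-.028,.038,.119],[-.028,-.038,.119]]
ps=np.array([[400,385],[82,250],[352,195],[487,88]])/5+[195,190]
ft=lambda v:(proj(TOP,box(v,B))-pt).ravel()
fs=lambda v:(proj(SC,box(v,Bs))-ps).ravel()
for n,f in(("top",ft),("sc",fs),("both",lambda v:np.r_[ft(v),fs(v)])):
    r=least_squares(f,[.5,0,.1]);print(n,r.x.round(4),r.fun.round(1))
v=r.x
for n,p in(("latch",[-.084,0,.110]),("handle",[-.028,0,.116])):print(n,box(v,[p]).round(4))
E
```

```text
top [0.5257 0.0319 0.1557] [-0.3  0.4  0.7  0.5 -0.6 -0.4  0.2 -0.5]
sc [0.5221 0.0342 0.1222] [-1.4  0.2 -1.   0.7  2.9 -1.3 -0.5  0.3]
both [0.5248 0.0329 0.1468] [-1.1  0.5 -0.   1.3 -0.8 -0.4  0.1  0.2 -0.5 -1.  -1.2  0.6  2.9 -2.2
 -1.4 -0.8]
latch [[0.4417 0.0206 0.11  ]]
handle [[0.4971 0.0288 0.116 ]]
```

```bash
cat >> h.py <<'E'
def Rd(yaw): # tool down, tool y at world yaw
    y=np.array([np.cos(yaw),np.sin(yaw),0]);z=np.array([0,0,-1.]);return R.from_matrix(np.c_[np.cross(y,z),y,z])
def row(p0,R0,p,yaw):
    return np.r_[R0.inv().apply(np.subtract(p,p0))/.2,(R0.inv()*Rd(yaw)).as_rotvec()/np.pi].round(3).tolist()
def plan(p,yaw,ways): # ways: p,yaw for call ends; assumes each reached
    for w in ways: print(row(p,Rd(yaw),w[0],w[1]));p,yaw=w
E
python3 - <<'E'
from h import *
plan([.256,.543,.405],1.13,[([.17,.32,.34],.83),([.27,.245,.34],.3),([.36,.02,.36],-.5),([.4425,.019,.36],-1.416)])
E
```

```text
[-0.087, -1.192, 0.325, 0.0, 0.0, 0.095]
[-0.622, 0.061, 0.0, 0.0, 0.0, 0.169]
[-1.208, 0.097, -0.1, 0.0, 0.0, 0.255]
[0.193, 0.364, 0.0, 0.0, 0.0, 0.292]
```

Emit:
{"api": "arm_command", "payload": {"increments": [[0, -0.3, 0.1, 0, 0, 0], [0, -0.55, 0.2, 0, 0, 0], [0, -0.8, 0.3, 0, 0, 0.05], [0, -1.0, 0.32, 0, 0, 0.1], [0, -1.0, 0.32, 0, 0, 0.1]], "fingers": 0.14, "force": 40}}

```text
t: 0.72
tool_pos: [0.1696, 0.3599, 0.3394]
orientation: [-1.16, -2.919, 0.003]
force: [-0.3, 0.4, 0.0]
opening: 0.0477
gripper_force: 0.0
```

```bash
cat >> h.py <<'E'
def now():
    s=read_state();R0=R.from_rotvec(s["orientation"]);y=R0.as_matrix()[:,1];yaw=np.arctan2(y[1],y[0])
    print("t %.2f"%s["t"],s["tool_pos"].round(4),"yaw %.3f"%yaw,"F",s["force"].round(1),"M",s["wrist_torque"].round(2),"open %.4f gf %.1f"%(s["opening"],s["gripper_force"]),"q",np.round(s["q"],2));return s["tool_pos"],yaw
E
python3 - <<'E'
from h import *
p,y=now()
plan(p,y,[([.285,.24,.34],.3),([.355,.08,.34],-.3),([.4425,.019,.34],-.85)])
E
```

```text
t 0.72 [0.1696 0.3599 0.3394] yaw 0.815 F [-0.3  0.4  0. ] M [0.   0.06 0.04] open 0.0477 gf 0.0 q [ 1.   -0.41  2.1  -0.    1.46  0.19]
[-0.831, -0.04, -0.003, 0.0, 0.0, 0.164]
[-0.868, 0.098, 0.0, 0.0, 0.0, 0.191]
[-0.162, 0.508, 0.0, 0.0, 0.0, 0.175]
```

Emit:
{"api": "arm_command", "payload": {"increments": [[-0.2, 0, 0, 0, 0, 0.04], [-0.4, 0, 0, 0, 0, 0.08], [-0.6, 0, 0, 0, 0, 0.12], [-0.83, -0.04, 0, 0, 0, 0.165], [-0.83, -0.04, 0, 0, 0, 0.165]]}}

```text
t: 1.35
tool_pos: [0.2882, 0.2409, 0.3413]
orientation: [1.872, 2.521, 0.001]
force: [-0.2, 1.3, -0.2]
opening: 0.0401
gripper_force: 0.0
```

Emit:
{"api": "arm_command", "payload": {"increments": [[-0.2, 0, 0, 0, 0, 0.05], [-0.4, 0, 0, 0, 0, 0.1], [-0.65, 0.05, 0, 0, 0, 0.15], [-0.87, 0.1, 0, 0, 0, 0.19], [-0.87, 0.1, 0, 0, 0, 0.19]]}}

```text
t: 1.98
tool_pos: [0.3576, 0.0805, 0.3412]
orientation: [2.53, 1.862, 0.001]
force: [-0.3, 0.3, 0.4]
opening: 0.0399
gripper_force: 0.0
```

Run:
```python
from h import *
p,y=now()
plan(p,y,[([.4425,.019,.34],-.9),([.4425,.019,.33],-1.416)])
```

```text
t 1.98 [0.3576 0.0805 0.3412] yaw -0.302 F [-0.3  0.3  0.4] M [-0.12  0.07  0.04] open 0.0399 gf 0.0 q [ 0.08 -0.52  2.17 -0.    1.49  0.38]
[-0.167, 0.497, 0.006, 0.0, 0.0, 0.19]
[0.0, 0.0, 0.05, 0.0, 0.0, 0.164]
```

Emit:
{"api": "arm_command", "payload": {"increments": [[-0.05, 0.15, 0, 0, 0, 0.05], [-0.1, 0.3, 0, 0, 0, 0.1], [-0.14, 0.4, 0, 0, 0, 0.15], [-0.167, 0.497, 0, 0, 0, 0.19], [-0.167, 0.497, 0, 0, 0, 0.19]]}}

```text
t: 2.6
tool_pos: [0.4421, 0.0216, 0.3407]
orientation: [-2.962, -1.045, 0.0]
force: [-1.0, 0.4, -0.5]
opening: 0.04
gripper_force: 0.0
```

Emit:
{"api": "arm_command", "payload": {"increments": [[0, 0, 0, 0, 0, 0.05], [0, 0, 0, 0, 0, 0.1], [0, 0, 0, 0, 0, 0.15], [0, 0, 0, 0, 0, 0.164], [0, 0, 0, 0, 0, 0.164]]}}

```text
t: 3.22
tool_pos: [0.4409, 0.0219, 0.3407]
orientation: [-3.13, -0.259, 0.0]
force: [-0.6, 0.5, -0.4]
opening: 0.0399
gripper_force: 0.0
```

Run:
```python
from h import *
p,y=now()
c=read_camera("wrist");cv2.imwrite("pics/w1.png",c["image"][:,:,::-1])
C=(c["fx"],c["cx"],c["cy"],c["T"]);print(c["T"].round(4).tolist(),c["fx"],c["cx"],c["cy"])
v=[.5255,.0322,.155]
print(proj(C,box(v,[[-.084,0,.122],[-.104,0,.122],[-.064,0,.122],[-.068,.082,.082],[-.068,-.082,.082],[-.028,.038,.116],[-.028,-.038,.116]])).round(0).tolist())
```

```text
t 3.23 [0.4409 0.0219 0.3407] yaw -1.406 F [-0.6  0.5 -0.4] M [-0.02  0.16 -0.03] open 0.0399 gf 0.0 q [-0.07 -0.27  1.99  0.    1.43  1.34]
[[0.1632, -0.9416, -0.2945, 0.5243], [-0.9866, -0.1564, -0.0468, 0.0353], [-0.002, 0.2982, -0.9545, 0.3206], [0.0, 0.0, 0.0, 1.0]] 311.1683386639017 280.68034524435967 207.55902443699287
[[285.0, 237.0], [284.0, 263.0], [285.0, 209.0], [182.0, 198.0], [387.0, 200.0], [228.0, 154.0], [344.0, 155.0]]
```

View pics/w1.png

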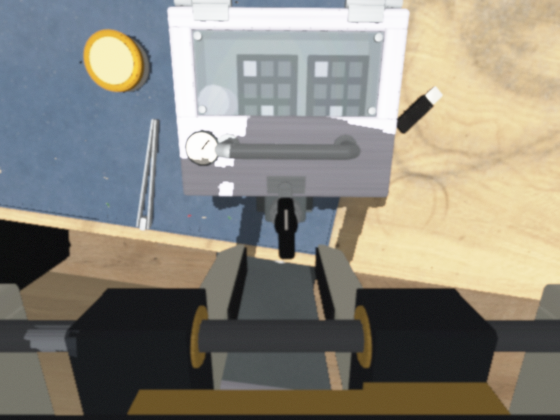

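The wrist view shows the wing from about (286,200) to (287,257), the lid's front edge at row ≈195 and the handle bar at row ≈150. Everything sits a few pixels above the prediction, so I'll take a closer crop to refine.

Run:
```python
import cv2
a=cv2.imread("pics/w1.png")[130:270,165:410]
cv2.imwrite("pics/w1c.png",cv2.resize(a,None,fx=3.2,fy=3.2,interpolation=cv2.INTER_CUBIC))
```

```text
(no output)
```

View pics/w1c.png

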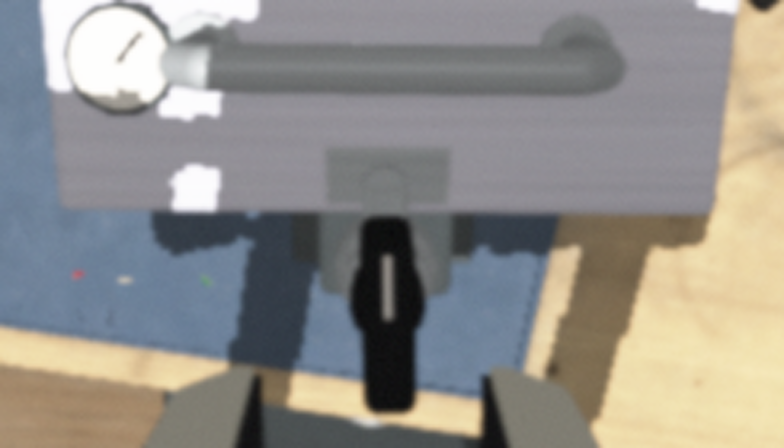

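Run:
```python
from h import *
p,y=now()
c=read_camera("wrist");C=(c["fx"],c["cx"],c["cy"],c["T"])
P=[[-.068,.082,.079],[-.068,-.082,.079],[-.104,0,.122],[-.028,-.043,.116]]
px=np.array([[62,208],[711,213],[388,408],[625,69]])/3.2+[165,130]
r=least_squares(lambda v:(proj(C,box(v,P))-px).ravel(),[.5255,.0322,.155]);v=r.x
print(v.round(4),r.fun.round(1))
B=[[-.068,.082,.082],[-.068,-.082,.082],[.064,.082,.082],[.064,-.082,.082]]
pt=np.array([[182,413],[552,353],[137,117],[505,57]])/5+[200,170]
r=least_squares(lambda v:np.r_[(proj(C,box(v,P))-px).ravel(),1.5*(proj(TOP,box(v,B))-pt).ravel()],v);print(r.x.round(4),r.fun.round(1))
for u in (v,r.x):print(box(u,[[-.084,0,.11],[-.028,0,.116]]).round(4))
```

```text
t 3.27 [0.441  0.0216 0.3407] yaw -1.406 F [ 0.4  0.2 -0.6] M [ 0.05  0.11 -0.02] open 0.0402 gf 0.0 q [-0.07 -0.27  1.99  0.    1.43  1.34]
[0.5288 0.0289 0.1405] [ 1.1 -2.7  2.4  0.4  1.1  2.2 -3.8 -0.1]
[0.5279 0.0302 0.1533] [ 0.6 -0.6  1.8 -0.   1.   3.1 -5.4  0.1  0.6 -1.1  2.1 -0.7  0.4 -2.4
  1.7 -2.2]
[[0.4457 0.0172 0.11  ]
 [0.5011 0.025  0.116 ]]
[[0.4449 0.0174 0.11  ]
 [0.5003 0.0259 0.116 ]]
```

Run:
```python
from h import *
p,y=now()
plan(p,y,[([.4448,.0174,.281],-1.418)])
```

```text
t 3.33 [0.4411 0.0214 0.3408] yaw -1.407 F [ 0.3 -0.3  0.1] M [-0.03  0.17 -0.03] open 0.0398 gf 0.0 q [-0.07 -0.27  1.99  0.    1.43  1.34]
[0.015, 0.023, 0.299, 0.0, 0.0, 0.004]
```

Emit:
{"api": "arm_command", "payload": {"increments": [[0.015, 0.023, 0, 0, 0, 0.004], [0.015, 0.023, 0.08, 0, 0, 0.004], [0.015, 0.023, 0.16, 0, 0, 0.004], [0.015, 0.023, 0.23, 0, 0, 0.004], [0.015, 0.023, 0.295, 0, 0, 0.004]]}}

```text
t: 3.95
tool_pos: [0.4447, 0.0164, 0.2802]
orientation: [-3.133, -0.23, 0.002]
force: [-0.1, 0.8, 0.0]
opening: 0.0402
gripper_force: 0.0
```

Emit:
{"api": "arm_command", "payload": {"increments": [[0, 0, 0, 0, 0, 0], [0, 0, 0, 0, 0, 0], [0, 0, 0, 0, 0, 0], [0, 0, 0, 0, 0, 0], [0, 0, 0, 0, 0, 0]], "fingers": 1, "force": 15}}

```text
t: 4.58
tool_pos: [0.4452, 0.018, 0.2824]
orientation: [-3.129, -0.231, -0.002]
force: [0.1, 11.3, 1.2]
opening: 0.0119
gripper_force: 15.0
```

Run:
```python
from h import *
p,y=now()
c=read_camera("wrist");cv2.imwrite("pics/w2.png",c["image"][:,:,::-1])
```

```text
t 4.58 [0.4452 0.018  0.2824] yaw -1.423 F [ 0.1 11.3  1.2] M [2.16 0.23 0.1 ] open 0.0119 gf 15.0 q [-0.08 -0.2   2.04  0.    1.3   1.35]
```

View pics/w2.png

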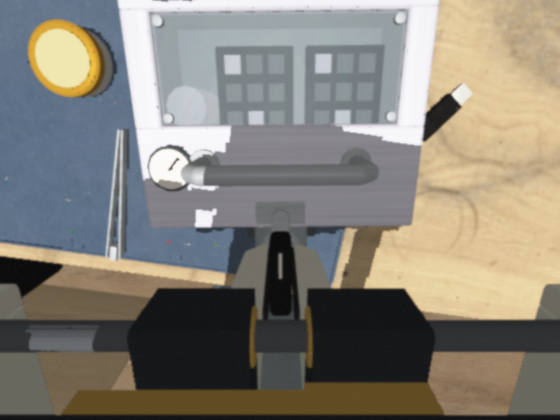

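The fingers have closed on the wing (opening 11.9 mm) and are centred on it at about (280,270). There is an 11 N side load, so I'll shift about 2 mm to relieve it and then turn.

Emit:
{"api": "arm_command", "payload": {"increments": [[0, -0.009, 0, 0, 0, -0.02], [0, -0.009, 0, 0, 0, -0.05], [0, -0.009, 0, 0, 0, -0.08], [0, -0.009, 0, 0, 0, -0.11], [0, -0.009, 0, 0, 0, -0.14]], "force": 40}}

```text
t: 5.25
tool_pos: [0.4449, 0.0192, 0.2825]
orientation: [-3.004, -0.912, -0.003]
force: [-0.2, 8.5, -0.2]
opening: 0.0115
gripper_force: 40.1
```

```bash
python3 -c "
from h import *
now()"
```

```text
t 5.25 [0.4449 0.0192 0.2825] yaw -0.981 F [-0.2  8.5 -0.2] M [ 1.32  0.41 -0.22] open 0.0115 gf 40.1 q [-0.07 -0.21  2.04  0.    1.3   0.91]
```

Emit:
{"api": "arm_command", "payload": {"increments": [[0.004, -0.006, 0, 0, 0, -0.04], [0.004, -0.006, 0, 0, 0, -0.08], [0.004, -0.006, 0, 0, 0, -0.12], [0.004, -0.006, 0, 0, 0, -0.16], [0.004, -0.006, 0, 0, 0, -0.2]]}}

```text
t: 5.88
tool_pos: [0.4444, 0.0202, 0.2824]
orientation: [-2.574, -1.798, 0.0]
force: [-6.2, 5.3, 7.0]
opening: 0.0115
gripper_force: 40.0
```

```bash
python3 -c "
from h import *
now()"
```

```text
t 5.88 [0.4444 0.0202 0.2824] yaw -0.351 F [-6.2  5.3  7. ] M [0.81 1.23 0.01] open 0.0115 gf 40.0 q [-0.07 -0.21  2.04  0.    1.3   0.28]
```

Emit:
{"api": "arm_command", "payload": {"increments": [[0.001, -0.006, 0, 0, 0, -0.04], [0.001, -0.006, 0, 0, 0, -0.08], [0.001, -0.006, 0, 0, 0, -0.102], [0.001, -0.006, 0, 0, 0, -0.102], [0.001, -0.006, 0, 0, 0, -0.102]]}}

```text
t: 6.5
tool_pos: [0.4436, 0.0205, 0.2824]
orientation: [-2.261, -2.18, -0.001]
force: [-4.9, 3.3, 5.6]
opening: 0.0119
gripper_force: 40.0
```

```bash
python3 -c "
from h import *
now()"
```

```text
t 6.50 [0.4436 0.0205 0.2824] yaw -0.037 F [-4.9  3.3  5.6] M [ 0.43  0.94 -0.02] open 0.0119 gf 40.0 q [-0.07 -0.21  2.05  0.    1.3  -0.03]
```

Emit:
{"api": "arm_command", "payload": {"increments": [[0, 0, 0, 0, 0, 0], [0, 0, 0, 0, 0, 0], [0, 0, 0, 0, 0, 0], [0, 0, -0.12, 0, 0, 0], [0, 0, -0.25, 0, 0, 0]], "fingers": 0.27}}

```text
t: 7.12
tool_pos: [0.4435, 0.0202, 0.3319]
orientation: [-2.26, -2.181, 0.001]
force: [0.1, -0.5, 0.7]
opening: 0.0341
gripper_force: 0.0
```

Run:
```python
from h import *
p,y=now()
plan(p,y,[([.4989,.027,.335],.153)])
```

```text
t 7.12 [0.4435 0.0202 0.3319] yaw -0.036 F [ 0.1 -0.5  0.7] M [-0.05  0.02  0.07] open 0.0341 gf 0.0 q [-0.07 -0.26  1.99 -0.    1.41 -0.03]
[0.044, 0.276, -0.016, 0.0, 0.0, -0.06]
```

Emit:
{"api": "arm_command", "payload": {"increments": [[0.01, 0.08, -0.02, 0, 0, -0.02], [0.022, 0.16, -0.02, 0, 0, -0.04], [0.044, 0.276, -0.02, 0, 0, -0.06], [0.044, 0.276, -0.02, 0, 0, -0.06], [0.044, 0.276, -0.02, 0, 0, -0.06]]}}

```text
t: 7.75
tool_pos: [0.4987, 0.027, 0.3354]
orientation: [-2.046, -2.383, 0.001]
force: [-0.5, -0.7, 0.1]
opening: 0.0342
gripper_force: 0.0
```

Run:
```python
from h import *
p,y=now()
ims=[]
for n in("wrist","scene"):
    c=read_camera(n);ims.append(c["image"][:,:,::-1])
    C=(c["fx"],c["cx"],c["cy"],c["T"]);print(n,proj(C,box([.5266,.0313,.153],[[-.028,.038,.116],[-.028,-.038,.116],[-.084,.02,.122],[-.084,-.02,.122]])).round(0).tolist())
a=ims[0];b=cv2.resize(ims[1][170:310,190:350],(480,420),interpolation=cv2.INTER_CUBIC)
cv2.imwrite("pics/w3.png",cv2.resize(np.hstack([a,b]),None,fx=.76,fy=.76))
plan(p,y,[([.4989,.027,.283],.153)])
```

```text
t 7.75 [0.4987 0.027  0.3354] yaw 0.152 F [-0.5 -0.7  0.1] M [-0.04  0.06  0.05] open 0.0342 gf 0.0 q [-0.05 -0.1   1.85 -0.    1.39 -0.2 ]
wrist [[280.0, 183.0], [280.0, 285.0], [194.0, 212.0], [199.0, 267.0]]
scene [[268.0, 227.0], [291.0, 207.0], [303.0, 229.0], [314.0, 218.0]]
[-0.0, 0.001, 0.262, 0.0, 0.0, -0.0]
```

View pics/w3.png

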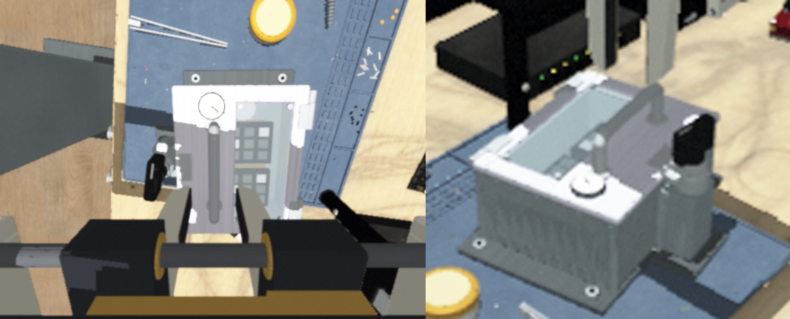

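The wing now lies across the front, so the latch is open. The handle bar (col ≈214) is centred between the fingers, so I'll descend.

Emit:
{"api": "arm_command", "payload": {"increments": [[0, 0, 0.06, 0, 0, 0], [0, 0, 0.12, 0, 0, 0], [0, 0, 0.18, 0, 0, 0], [0, 0, 0.23, 0, 0, 0], [0, 0, 0.262, 0, 0, 0]]}}

```text
t: 8.48
tool_pos: [0.4989, 0.0271, 0.2823]
orientation: [-2.045, -2.384, 0.001]
force: [0.0, -0.3, 0.2]
opening: 0.0343
gripper_force: 0.0
```

Emit:
{"api": "arm_command", "payload": {"increments": [[0, 0, 0, 0, 0, 0], [0, 0, 0, 0, 0, 0], [0, 0, 0, 0, 0, 0], [0, 0, 0, 0, 0, 0], [0, 0, 0, 0, 0, 0]], "fingers": 1, "force": 20}}

```text
t: 9.1
tool_pos: [0.499, 0.027, 0.2838]
orientation: [-2.045, -2.384, 0.001]
force: [-4.8, -1.7, 4.4]
opening: 0.0089
gripper_force: 20.0
```

```bash
python3 -c "
from h import *
now()"
```

```text
t 9.10 [0.499  0.027  0.2838] yaw 0.153 F [-4.8 -1.7  4.4] M [-0.2   0.98  0.03] open 0.0089 gf 20.0 q [-0.05 -0.05  1.9  -0.    1.29 -0.2 ]
```

Emit:
{"api": "arm_command", "payload": {"increments": [[0, 0.002, -0.006, 0, 0, 0], [0, 0.005, -0.014, 0, 0, 0], [0, 0.008, -0.022, 0, 0, 0], [0, 0.012, -0.03, 0, 0, 0], [0, 0.016, -0.036, 0, 0, 0]], "force": 50}}

```text
t: 9.72
tool_pos: [0.5015, 0.0274, 0.2888]
orientation: [-2.044, -2.383, 0.004]
force: [-0.5, -3.6, -19.3]
opening: 0.0088
gripper_force: 50.0
```

```bash
python3 -c "
from h import *
now()"
```

```text
t 9.72 [0.5015 0.0274 0.2888] yaw 0.153 F [ -0.5  -3.6 -19.3] M [-0.76  0.27  0.03] open 0.0088 gf 50.0 q [-0.05 -0.05  1.89 -0.    1.3  -0.2 ]
```

Emit:
{"api": "arm_command", "payload": {"increments": [[0, 0.006, -0.012, 0, 0, 0], [0, 0.013, -0.025, 0, 0, 0], [0, 0.021, -0.038, 0, 0, 0], [0, 0.03, -0.05, 0, 0, 0], [0, 0.038, -0.062, 0, 0, 0]]}}

```text
t: 10.35
tool_pos: [0.5101, 0.0287, 0.3051]
orientation: [2.045, 2.384, 0.0]
force: [-8.9, -3.0, -0.1]
opening: 0.0085
gripper_force: 50.0
```

```bash
python3 -c "
from h import *
now();now()"
```

```text
t 10.35 [0.5101 0.0287 0.3051] yaw 0.153 F [-8.9 -3.  -0.1] M [-0.62  1.82 -0.  ] open 0.0085 gf 50.0 q [-0.04 -0.04  1.85 -0.    1.33 -0.2 ]
t 10.35 [0.5101 0.0287 0.3051] yaw 0.153 F [-8.9 -3.  -0.1] M [-0.62  1.82 -0.  ] open 0.0085 gf 50.0 q [-0.04 -0.04  1.85 -0.    1.33 -0.2 ]
```

Emit:
{"api": "arm_command", "payload": {"increments": [[0, 0, 0, 0, 0, 0], [0, 0, 0, 0, 0, 0], [0, 0, 0, 0, 0, 0], [0, 0, 0, 0, 0, 0], [0, 0, 0, 0, 0, 0]]}}

```text
t: 10.98
tool_pos: [0.5101, 0.0288, 0.3054]
orientation: [2.044, 2.384, 0.001]
force: [-8.5, -3.0, 0.4]
opening: 0.0084
gripper_force: 50.0
```

Run:
```python
from h import *
now()
c=read_camera("scene");b=c["image"][150:310,190:350,::-1]
cv2.imwrite("pics/s4.png",cv2.resize(b,(600,600),interpolation=cv2.INTER_CUBIC))
for th in(0,.15,.235,.3):
    x,z=-.136*np.cos(th),.136*np.sin(th);x2,z2=-.136*np.cos(th)+.006*np.sin(th),.136*np.sin(th)+.006
    print(th,((proj(SC,box([.5266,.0313,.153],[[.068+x,.082,.076+z],[.068+x2,.082,.076+z2]]))-[190,150])*3.75).round(0).tolist())
```

```text
t 10.97 [0.5101 0.0288 0.3054] yaw 0.153 F [-8.5 -3.   0.4] M [-0.65  1.88  0.01] open 0.0084 gf 50.0 q [-0.04 -0.04  1.85 -0.    1.33 -0.2 ]
0 [[318.0, 442.0], [318.0, 431.0]]
0.15 [[315.0, 404.0], [313.0, 392.0]]
0.235 [[310.0, 381.0], [308.0, 369.0]]
0.3 [[306.0, 363.0], [302.0, 351.0]]
```

View pics/s4.png

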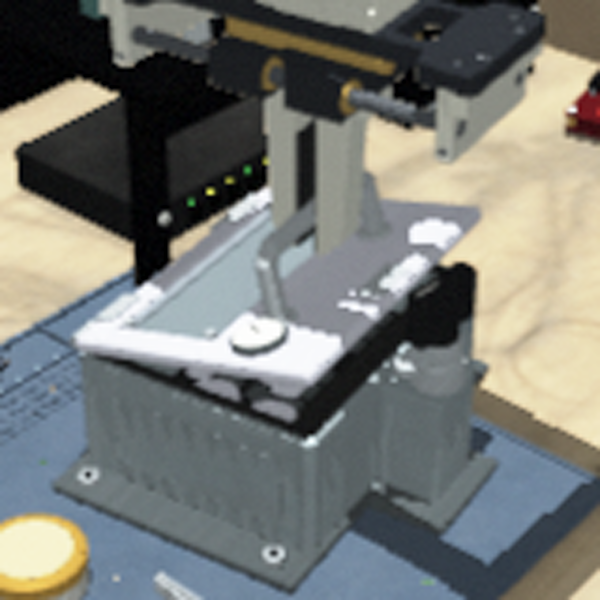

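The lid is a crack open and still held. Its front-left corner is at about (305,385), which gives roughly 0.22 rad, and the latch is open.

```bash
python3 -c "
from plant import *
print(close_job())"
```

```text
the job is handed in; nothing more can be done
None
```

I turned the latch open (about 1.38 rad), broke the lid free of its seal, and handed the job in with the gripper still holding it steady at roughly 0.22 rad, its front edge about 3 cm up; the arm never went near the stick, tin or tweezers, and no verdict came back.

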